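# Push the paper roll up the dispenser's loading ramp into its cradle

## Robot

A 7-joint arm with a two-finger parallel gripper is mounted at the origin on the work surface. World frame = base frame: x ahead of the robot, y to its left, z up, the work surface at z = 0. Lengths are in mm, angles in rad, forces in N, time in s.
With the tool pointing down it reaches from about 400 to 925 mm from the base axis. Payload 5.6 kg.
Tool frame: the origin (TCP) lies on the centre line of the jaws, within the pads' length; the fingertips stand 14 mm ahead of it and the grasp point (between the pads) lies 5 mm behind it; z points along the fingers, y is the direction in which the jaws open and shut (so a half turn about z gives the same grasp; the last joint's range is limited). The gripper opens to 85 mm and grips with 20 to 120 N. Pads are 22 mm wide; open, the fingers measure 114 mm over their backs; the gripper's body (76 mm by 85 mm) begins 54 mm behind the grasp point. The pads swing forward as they close: fully open they stand 13 mm farther back than shut.
Start: joints at [-1.215, 0.468, -0.012, 1.603, 0.006, 1.071, -0.056], TCP at [252.442, 598.983, 245.29] pointing down, gripper open.
Joint ranges: [-2.53, 2.53], [-0.31, 2.02], [-1.57, 1.55], [0.28, 2.44], [-1.29, 4.43], [0.15, 1.84], [-2.92, 2.92]. Speed limits (rad/s): [2.57, 2.57, 3.14, 3.14, 3.14, 3.14, 3.14].

## Interface

Orientations are given as a rotation vector (axis times angle).
In Python, from workcell import env, viewer, job gives the robot as it stands. The module is installed in compiled form; this text tells all that it offers.
- The arm moves only by the tool drive_tool, never from a script. Its arguments are lists of equal length, an entry for each row: "linear": the shift along the tool's x, y, z in cm, a list of three; "yaw": the turn about the tool's z in rad. In form: {"linear": [[dx, dy, dz], ...], "yaw": [yaw, ...]}. A call has 1 to 8 rows; each row shifts and turns the commanded pose from where the row before left it, along the tool's axes as they then stand; what a row does not reach is not made up. A row lasts 1/12 s, in which the tool goes at most 41.7 mm and 7.16 degrees, less where a joint would pass 70% of its speed; a pose out of reach is approached as far as the arm can. A call with a gripper value outside its range is refused whole. "claw" is the finger opening in cm, from 0 to 8.54, set as the call begins (left out, the last holds). The fingers move at their own pace and stop on an object; the grip force is fixed at half the most. Time passes only in rows, so rows that do not move let the fingers close. It gives the time, the measured TCP pose, the force and the opening at its end, in the units of the state.
- env.get_state(): the state, without advancing time (a new reading comes with each control period).
- viewer.camera(name): name is "scene" or "side" or "wrist"; returns the picture (480x640x3 uint8, blue, green, red); there is no depth.
- viewer.camera_model(name): a dict with "fov_y" (degrees; the focal length in pixels is half the picture's height over the tangent of half this angle, whatever the lens; pixels are square), "cx", "cy" (the principal point, pixels), "R" (3x3) and "t" (3): a world point X has camera coordinates R X + t; the wrist camera has in their place "T_tool_cam" (4x4, takes a point from camera to tool coordinates, whose origin is the TCP and whose axes are the flange's). Camera axes: x right, y down, z forward; pixel columns grow to the right and rows downward; lengths in mm; the calibration is good to about 2 mm. A picture is of the moment at which its call begins: read the wrist's pose just before it. camera_model takes no time and is no camera call.
- job.job_done(): hands the job in, once; it reports no verdict.
The state is a dict: "time": time; "q": joint angles; "joint_vel": joint speeds; "joint_torque": joint torques, N m; "ee_pos": TCP position; "tool_rot": TCP orientation; "wrist_force": force on the tool from outside, world axes, zero at the start; "torque": the same for the moment, N m; "gripper_width": opening from 0.0 (shut) to 1.0 (fully open).
Only numpy, scipy, OpenCV 4.12 (cv2) and the standard library are available. Lean on these libraries where they do the work, as an engineer would, in place of code of your own. Each camera call takes 0.05 s, during which the arm holds its last target.

## Task

A roll of wrapping paper lies in the dip at the foot of the steel dispenser's loading ramp. With the fingertips or the outside of the fingers, gently and slowly push the roll up the ramp and over the crest until it rests in the cradle against the end stop, keeping it under control all the way so that it neither rolls back nor shoots ahead, and never gripping or lifting it. Leave the bottle, the beaker and the jar standing where they are.

Things in the scene. Friction and masses are not known exactly. Their poses are not given: they have to be found in the camera images.
- ramp: Fixed stainless paper dispenser on the table: ramp between two side plates, then cradle and end stop. Origin on the table under it; x is level and points uphill, y along the roll's axis, z up. Running surface as (x, z) in mm, straight between: open low end (-190, 16), dip (-130, 10), crest (70, 42), foot of stop (135, 33). Side plates: inner faces y = +-104, 4 mm thick. Fingers reach behind the roll at the low end.
- dip (a point): Bottom of the dip at the foot of the ramp, mid-width, on the surface (10 mm above the table). From here the ramp climbs 9 degrees for 200 mm to the crest; behind it the surface rises 6 degrees to the open low end. Side plates' tops: 32 mm above the table behind the dip, 22 mm above the slope along it. Only the pushing fingers keep the roll from rolling back down the slope.
- crest (a point): The crest, mid-width, on the surface, 42 mm above the table. Beyond it the surface falls 8 degrees for 65 mm to the end stop, so a roll pushed past the crest rolls by itself into the cradle against the stop. Side plates there are 64 mm high.
- stop (a point): Middle of the end stop's face, at its foot (33 mm above the table). The stop is an upright plate 72 mm high; behind it is a housing 50 mm high, with a thin bar to 60 mm, reaching 116 mm beyond this point.
- roll: Loose rigid roll of glossy brown paper (friction about 0.3), 64 mm diameter, 200 mm long, 0.4 to 0.8 kg. Origin: its centre, on the axis; its own x axis runs along the roll (y and z turn as it rolls). In the ramp's frame (x, z in mm) its centre starts in the dip at (-131, 42), passes the crest at (70, 74) and is home against the stop at (103, 69), with its axis along the ramp's y.
- bottle: White capped bottle, 54 mm diameter, 130 mm high, standing on the table beside the ramp. Origin: centre of its underside. Not to be disturbed.
- beaker: Open steel beaker, 76 mm diameter, 85 mm high, standing on the table beside the ramp. Origin: centre of its underside. Not to be disturbed.
- jar: Glass jar with a steel lid, 52 mm diameter, 60 mm high, standing on the table off the low end of the ramp (about 100 to 150 mm beyond it). Origin: centre of its underside. Not to be disturbed.

How it is judged:
By the outcome, as a careful person would: the job done as asked, in the order asked, and still so for the second after the job is handed in, with the robot touching nothing.
It also fails if it takes over 40 s, if anything falls off the work surface, if the arm or the gripper's body presses on something with over 40 N, if the wrist force passes 120 N, or if a joint passes its speed limit or range.

## Working session

There is one attempt and no reset: what is moved stays moved. The work goes in short steps, Python scripts to look and compute and a tool call to move; the robot and the scene stay as the last step left them, time stands still between calls to the robot, and variables do not carry over. Pictures are saved under pics/ and viewed, and the job is handed in when it is done.

Besides the shell and the picture viewer there is one more tool, called after "Call:" as name(argument=value, ...), one argument or row to a line, values as JSON. drive_tool: Moves the arm, as the interface text tells. Its arguments: {"type":"object","properties":{"linear":{"type":"array","items":{"type":"array","items":{"type":"number"}}},"yaw":{"type":"array","items":{"type":"number"}},"claw":{"type":"number"}},"required":["linear","yaw"]}

```bash
mkdir -p pics
python3 - <<'E'
from workcell import env, viewer, job
import cv2,numpy as np
s=env.get_state();print(s)
for n in ["scene","side","wrist"]:
    cv2.imwrite(f"pics/{n}0.png",viewer.camera(n)); print(n,viewer.camera_model(n))
E
```

```text
{'time': 0.0, 'q': array([-1.21500794,  0.46837418, -0.01159437,  1.60364386,  0.00596611,
        1.07139787, -0.05632349]), 'joint_vel': array([ 0.00030094, -0.00051431,  0.00085202,  0.00073066, -0.00032138,
       -0.0011215 ,  0.0008783 ]), 'joint_torque': array([-9.89343152e-05, -5.32381260e+01,  2.16978329e-02, -2.51303834e+01,
        1.14326138e-02,  7.63333112e-03, -3.52512370e-05]), 'ee_pos': array([252.24414616, 598.47097201, 244.33186195]), 'tool_rot': array([-6.22392745e-01, -3.07906001e+00,  2.78030360e-03]), 'wrist_force': array([ 0.15800277, -0.90180032, -0.060566  ]), 'torque': array([0.04499028, 0.00839579, 0.01994214]), 'gripper_width': 0.9986962956805985}
scene {'fov_y': 43.92542309085331, 'cx': 325.8061585124494, 'cy': 243.40609321534433, 'R': array([[-0.49268153,  0.87019135,  0.00565   ],
       [ 0.69533877,  0.39757143, -0.59869938],
       [-0.52322931, -0.29103946, -0.80095388]]), 't': array([ 357.90918421, -400.71307873, 1366.78511716])}
side {'fov_y': 42.62470851120143, 'cx': 324.8833636703051, 'cy': 243.08723822615144, 'R': array([[ 0.73339083, -0.67958566,  0.01735577],
       [-0.4764686 , -0.53206725, -0.6999158 ],
       [ 0.48488717,  0.50504235, -0.71401447]]), 't': array([-485.05871491,  321.38463869, 1027.77118022])}
wrist {'fov_y': 62.28385529050082, 'cx': 317.37221399993405, 'cy': 243.84671452784607, 'T_tool_cam': array([[ 4.42343820e-04, -9.60497118e-01, -2.78289580e-01,
         7.01986056e+01],
       [ 9.99999711e-01,  5.96749773e-04, -4.70131668e-04,
         3.72004990e-01],
       [ 6.17629356e-04, -2.78289292e-01,  9.60497105e-01,
        -1.28129827e+02],
       [ 0.00000000e+00,  0.00000000e+00,  0.00000000e+00,
         1.00000000e+00]])}
```

View pics/scene0.png

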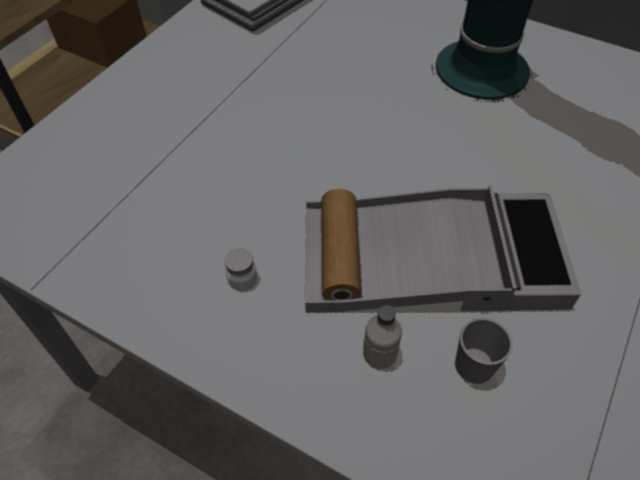

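View pics/side0.png

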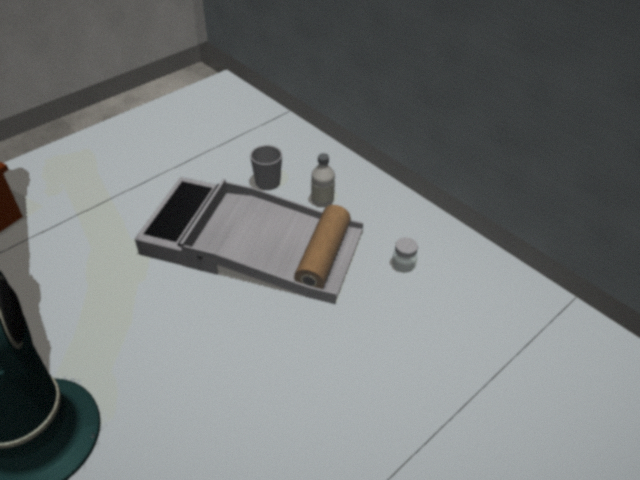

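View pics/wrist0.png

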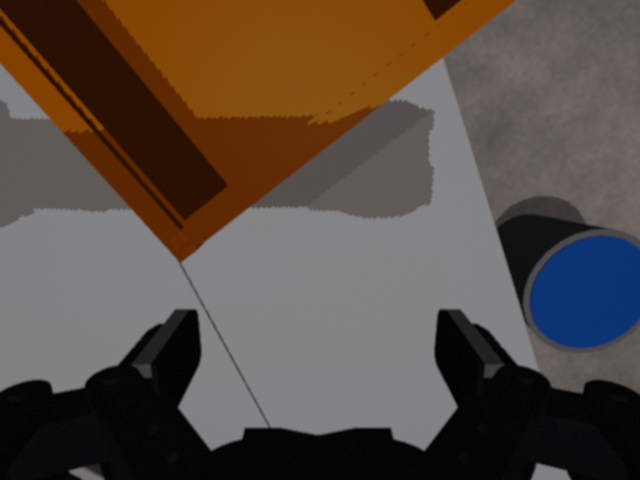

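Run:
```python
import cv2
a=cv2.imread('pics/scene0.png')[175:325,295:590]; cv2.imwrite('pics/sc.png',cv2.resize(cv2.convertScaleAbs(a,alpha=1.5),None,fx=2.7,fy=2.7,interpolation=3))
a=cv2.imread('pics/side0.png')[140:310,130:430]; cv2.imwrite('pics/sd.png',cv2.resize(cv2.convertScaleAbs(a,alpha=1.2),None,fx=2.6,fy=2.6,interpolation=3))
```

```text
(no output)
```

View pics/sc.png

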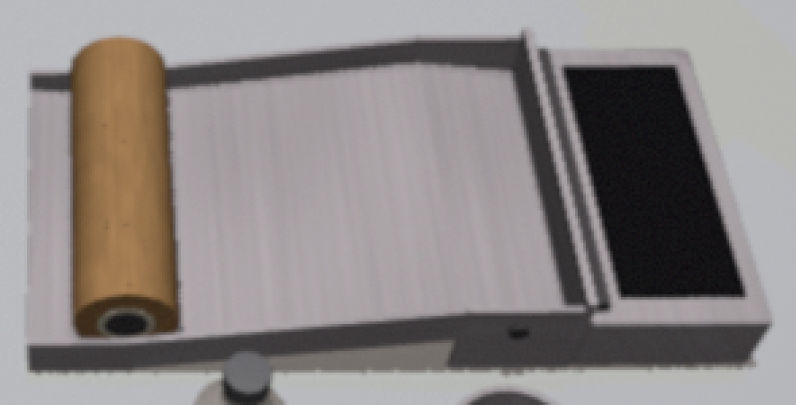

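View pics/sd.png

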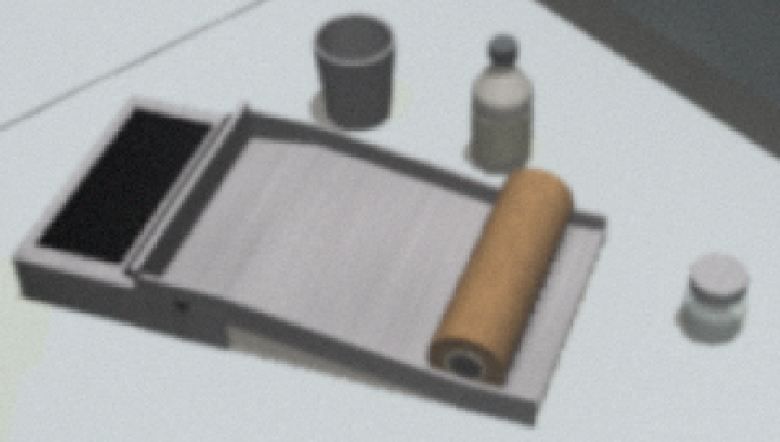

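```bash
cat > h.py <<'E'
from workcell import env, viewer, job
import numpy as np,cv2
from scipy.optimize import least_squares
def proj(n,X):
    m=viewer.camera_model(n);f=240/np.tan(np.radians(m['fov_y']/2))
    c=np.atleast_2d(X)@np.array(m['R']).T+m['t']
    return np.c_[m['cx']+f*c[:,0]/c[:,2],m['cy']+f*c[:,1]/c[:,2]]
def ray(n,uv,z):
    m=viewer.camera_model(n);f=240/np.tan(np.radians(m['fov_y']/2));R=np.array(m['R'])
    d=R.T@np.array([(uv[0]-m['cx'])/f,(uv[1]-m['cy'])/f,1]);o=-R.T@m['t']
    return o+d*(z-o[2])/d[2]
def w(p,X):
    c,s=np.cos(p[2]),np.sin(p[2]);X=np.atleast_2d(X)
    return np.c_[p[0]+c*X[:,0]-s*X[:,1],p[1]+s*X[:,0]+c*X[:,1],X[:,2]]
E
python3 - <<'E'
from h import *
A=[((28,346),(-190,-108,32)),((28,370),(-190,-108,0)),((31,73),(-190,108,32)),((463,316),(70,-108,64)),((770,323),(251,-108,50)),((686,50),(251,108,50)),((755,362),(251,-108,0))]
B=[((535,402),(-190,108,32)),((535,425),(-190,108,0)),((606,218),(-190,-108,32)),((17,262),(251,108,50)),((22,297),(251,108,0)),((133,98),(251,-108,50))]
a=np.array([x[0] for x in A])/2.7+[295,175]; aX=np.array([x[1] for x in A],float)
b=np.array([x[0] for x in B])/2.6+[130,140]; bX=np.array([x[1] for x in B],float)
f=lambda p:np.r_[(proj('scene',w(p,aX))-a).ravel(),(proj('side',w(p,bX))-b).ravel()]
r=least_squares(f,[550,-100,1.57],loss='soft_l1',x_scale=[100,100,1]);print(r.x,r.fun.reshape(-1,2).round(1))
p=r.x;np.save('p.npy',p)
L=dict(dip=(-130,0,10),crest=(70,0,42),stop=(135,0,33),roll=(-131,0,42),low=(-190,0,16))
for k in L: print(k,w(p,L[k]).round(1))
for n in ['scene','side']:
  im=viewer.camera(n)
  m=cv2.inRange(cv2.cvtColor(im,cv2.COLOR_BGR2HSV),(8,90,60),(22,255,255))
  m[:150]=0; m[:,:200]=0
  N,l,st,c=cv2.connectedComponentsWithStats(m);i=1+st[1:,4].argmax()
  print(n,c[i],st[i],proj(n,w(p,L['roll'])))
print('bottle',ray('scene',(386,314),130),ray('side',(323,158),130))
print('beaker',ray('scene',(485,336),85),ray('side',(267,152),85))
print('jar',ray('scene',(239,259),60),ray('side',(406,245),60))
E
```

```text
[565.20412255  85.24032483   2.09837749] [[-1.3 -0.6]
 [-0.8  0.6]
 [-1.3 -1.6]
 [ 3.3 -1.4]
 [ 1.6 -0.1]
 [ 0.4 -1. ]
 [-3.5  1.5]
 [ 0.4 -1.1]
 [-0.1  0.3]
 [ 0.4 -2.2]
 [-2.8 -2.5]
 [ 0.1  0.5]
 [-0.9 -2.1]]
dip [[630.7 -27.1  10. ]]
crest [[530.  145.7  42. ]]
stop [[497.2 201.9  33. ]]
roll [[631.2 -27.9  42. ]]
low [[660.9 -78.9  16. ]]
scene [339.39873798 239.56370192] [ 322  189   38  102 3328] [[339.26735799 244.52293526]]
side [324.61769616 240.786867  ] [ 298  206   51   72 1797] [[323.71300693 246.01226319]]
bottle [763.18451315 116.36380873 130.        ] [754.51766547 109.92913053 130.        ]
beaker [699.72466485 248.73518814  85.        ] [711.69291565 256.03501824  85.        ]
jar [ 750.02873752 -149.60141097   60.        ] [ 747.69962977 -151.89224608   60.        ]
```

Call:
drive_tool(
  linear=[
    [-1,-0.7,-0.5],
    [-2,-1.5,0],
    [-2.7,-2,0],
    [-2.7,-2,0],
    [-2.7,-2,0],
    [-2.7,-2,0],
    [-2.7,-2,0],
    [-2.7,-2,0],
  ],
  yaw=[0,0,0,0,0,0,0,0],
)

```text
time: 0.92
ee_pos: [375.2, 391.1, 250.8]
tool_rot: [0.623, 3.079, 0.001]
wrist_force: [0.8, -0.3, -0.2]
gripper_width: 0.999
```

Call:
drive_tool(
  linear=[
    [-2.7,-2,0],
    [-2.7,-2,0],
    [-2.7,-2,0],
    [-2.7,-2,0],
    [-2.7,-2,0],
    [-2.7,-2,0],
    [-2.7,-2,0],
    [-2.7,-2,0],
  ],
  yaw=[0.08,0.08,0.08,0.08,0.08,0.08,0.08,0.08],
)

```text
time: 1.58
ee_pos: [440.9, 135.2, 250.8]
tool_rot: [1.566, 2.723, 0.001]
wrist_force: [0.7, -0.2, 0.2]
gripper_width: 0.999
```

Call:
drive_tool(
  linear=[
    [-3.2,1,0],
    [-3.2,1,0],
    [-3.2,1,0],
    [-3.2,1,0],
    [-3.2,1,0],
    [-3.2,1,0],
    [-3.2,1,0],
    [-3.2,1,0],
  ],
  yaw=[0,0,0,0,0,0,0,0],
)

```text
time: 2.25
ee_pos: [640.1, -44.4, 250.8]
tool_rot: [1.56, 2.727, 0.001]
wrist_force: [-0.9, 0.2, -0.2]
gripper_width: 0.999
```

Call:
drive_tool(
  linear=[
    [0,0,0],
    [0,0,0],
  ],
  yaw=[0,0],
)

```text
time: 2.42
ee_pos: [639.6, -45.3, 250.1]
tool_rot: [1.565, 2.724, -0.002]
wrist_force: [-0.7, 0.5, -0.1]
gripper_width: 1.005
```

Run:
```python
from h import *
s=env.get_state();p=np.load('p.npy');print(s['ee_pos'],s['tool_rot'],s['time'])
d=s['ee_pos'][:2]-p[:2];c,q=np.cos(p[2]),np.sin(p[2]);print('ramp',c*d[0]+q*d[1],-q*d[0]+c*d[1])
cv2.imwrite('pics/wrist1.png',viewer.camera('wrist'))
```

```text
[639.56580233 -45.29258836 250.08452674] [ 1.56489686e+00  2.72391464e+00 -1.89849219e-03] 2.4167
ramp -150.2210133780695 1.4656009455914898
```

View pics/wrist1.png

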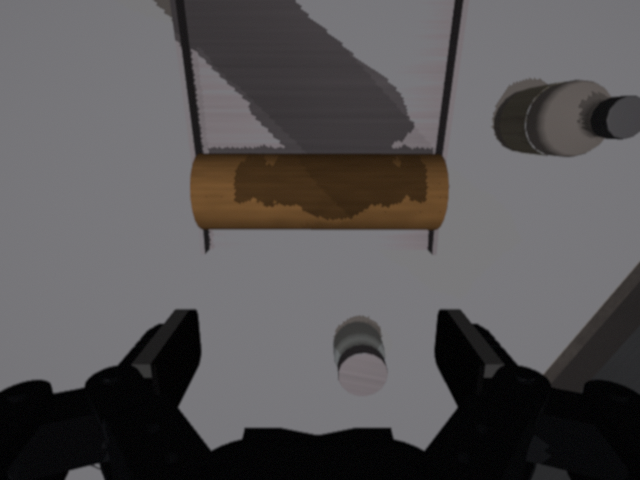

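```bash
cat >> h.py <<'E'
from scipy.spatial.transform import Rotation as Ro
def wray(uv,z,s):
    m=viewer.camera_model('wrist');f=240/np.tan(np.radians(m['fov_y']/2));T=np.array(m['T_tool_cam']);R=Ro.from_rotvec(s['tool_rot']).as_matrix()
    d=R@T[:3,:3]@np.array([(uv[0]-m['cx'])/f,(uv[1]-m['cy'])/f,1]);o=s['ee_pos']+R@T[:3,3]
    return o,d,o+d*(z-o[2])/d[2]
def toramp(X,p):
    c,q=np.cos(p[2]),np.sin(p[2]);d=np.asarray(X)[:2]-p[:2];return np.array([c*d[0]+q*d[1],-q*d[0]+c*d[1]]).round(1)
E
python3 - <<'E'
from h import *
s=env.get_state();p=np.load('p.npy')
im=cv2.imread('pics/wrist1.png')
m=cv2.inRange(cv2.cvtColor(im,cv2.COLOR_BGR2HSV),(5,90,20),(25,255,255))
N,l,st,c=cv2.connectedComponentsWithStats(m);i=1+st[1:,4].argmax();x,y,ww,hh,_=st[i];print(st[i],c[i])
# tangent rays top and bottom at mid column -> axis at z=42
u=x+ww/2
for v in(y,y+hh): 
    o,d,P=wray((u,v),42,s);print(v,toramp(P,p))
g=[]
for v in (y,y+hh):
    o,d,_=wray((u,v),0,s); e=np.array([np.cos(p[2]),np.sin(p[2])]); g.append((toramp(o,p)[0],o[2],d[:2]@e,d[2]))
(a,z,dx1,dz1),(_,_,dx2,dz2)=g
t1,t2=np.arctan2(dx1,-dz1),np.arctan2(dx2,-dz2);b=(t1+t2)/2
print('axis x_r at z42:',a+np.tan(b)*(z-42),'implied R',np.sin(abs(t1-t2)/2)*(z-42)/np.cos(b))
print('ends top z=74', toramp(wray((x,191),55,s)[2],p),toramp(wray((x+ww,191),55,s)[2],p))
for uv,z in [((207,251),32),((433,251),32),((206,231),32),((434,231),32)]: print('plate',uv,toramp(wray(uv,z,s)[2],p))
print('jar',toramp(wray((362,373),60,s)[2],p),'bottlecap',toramp(wray((625,117),130,s)[2],p))
E
```

```text
[  191   153   257    78 18767] [319.00468908 190.81249001]
153 [-97.   -0.9]
231 [-163.5   -1.2]
axis x_r at z42: -129.7396138513093 implied R 32.70034811760008
ends top z=74 [-126.9  103.9] [-126.2 -105.7]
plate (207, 251) [-185.2  101.4]
plate (433, 251) [-184.5 -104.8]
plate (206, 231) [-166.4  100.9]
plate (434, 231) [-165.7 -104.1]
jar [-293.6  -40.8] bottlecap [ -70.5 -182.2]
```

Call:
drive_tool(
  linear=[
    [-1.6,0.1,0],
    [-1.6,0.1,0],
    [-1.5,0.1,0],
    [0,0,3],
    [0,0,3],
    [0,0,3],
    [0,0,3],
    [0,0,2],
  ],
  yaw=[0,0,0,0,0,0,0,0],
)

```text
time: 3.13
ee_pos: [663.7, -79.3, 107.9]
tool_rot: [-1.555, -2.725, 0.001]
wrist_force: [-0.8, 0.6, -0.2]
gripper_width: 1.0
```

Call:
drive_tool(
  linear=[
    [0,0,1],
    [0,0,1],
    [0,0,1],
    [0,0,1],
    [0,0,0.5],
    [0,0,0],
    [0,0,0],
  ],
  yaw=[0,0,0,0,0,0,0],
)

```text
time: 3.72
ee_pos: [666.2, -81.3, 65.6]
tool_rot: [1.559, 2.727, 0.0]
wrist_force: [-0.3, 0.1, -0.0]
gripper_width: 1.0
```

Run:
```python
from h import *
s=env.get_state();p=np.load('p.npy');print(s['ee_pos'],s['tool_rot'],s['time'],toramp(s['ee_pos'],p))
cv2.imwrite('pics/w2.png',viewer.camera('wrist'))
a=viewer.camera('side')[140:310,230:470]; cv2.imwrite('pics/sd2.png',cv2.resize(cv2.convertScaleAbs(a,alpha=1.2),None,fx=3.3,fy=3.3,interpolation=3))
```

```text
[666.17548347 -81.34768923  65.58096001] [1.55929524e+00 2.72682940e+00 3.53838368e-04] 3.7167 [-194.8   -3.4]
```

View pics/w2.png

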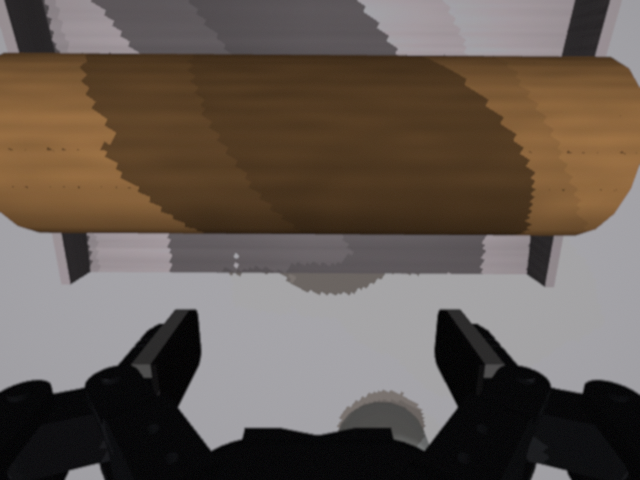

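View pics/sd2.png

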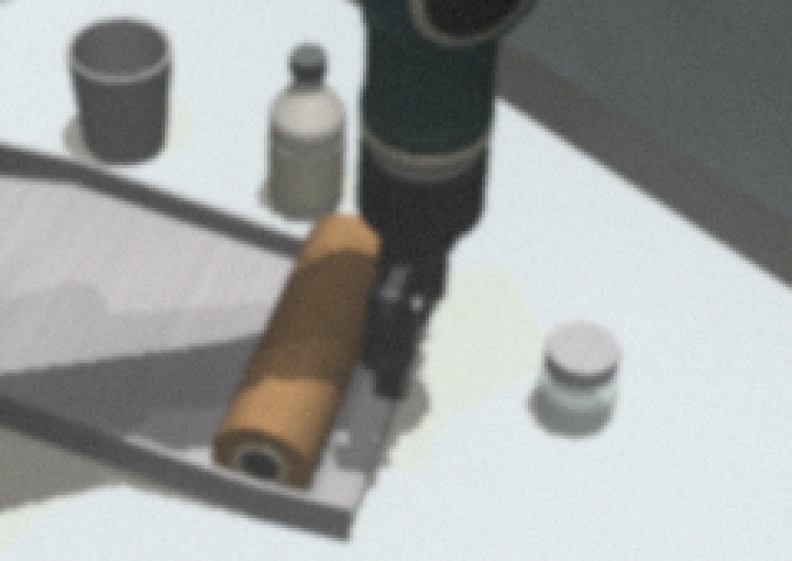

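Call:
drive_tool(
  linear=[
    [0,-0.2,0.8],
    [0,0,0.8],
    [0,0,0.8],
    [0,0,0.6],
    [0,0,0.5],
    [0,0,0],
    [0,0,0],
  ],
  yaw=[0,0,0,0,0,0,0],
)

```text
time: 4.4
ee_pos: [664.0, -82.3, 29.7]
tool_rot: [-1.559, -2.727, 0.001]
wrist_force: [0.0, 0.6, 0.0]
gripper_width: 1.0
```

Run:
```python
from h import *
s=env.get_state();p=np.load('p.npy');print(s['ee_pos'],s['tool_rot'],s['wrist_force'],s['time'],toramp(s['ee_pos'],p))
cv2.imwrite('pics/w3.png',viewer.camera('wrist'))
```

```text
[663.97599326 -82.27436893  29.69224552] [-1.55905181e+00 -2.72658992e+00  6.62259943e-04] [0.03998443 0.55565609 0.02132157] 4.4 [-194.5   -1. ]
```

View pics/w3.png

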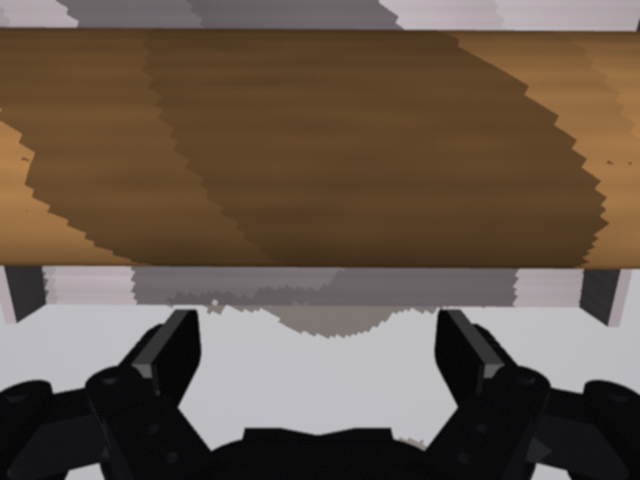

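Call:
drive_tool(
  linear=[
    [0.2,0,0],
    [0.25,0,0],
    [0.25,0,0],
    [0.25,0,0],
    [0.25,0,0],
    [0.2,0,0],
    [0.2,0,0],
    [0.15,0,0],
  ],
  yaw=[0.005,0,0,0,0,0,0,0],
)

```text
time: 5.12
ee_pos: [655.3, -66.8, 30.3]
tool_rot: [-1.566, -2.723, -0.0]
wrist_force: [-0.3, -0.9, -0.6]
gripper_width: 0.997
```

Call:
drive_tool(
  linear=[
    [0.15,0,0],
    [0.15,0,0],
    [0.15,0,-0.01],
    [0.15,0,-0.02],
    [0.15,0,-0.025],
    [0.15,0,-0.025],
    [0.15,0,-0.025],
    [0.15,0,-0.025],
  ],
  yaw=[0,0,0,0,0,0,0,0],
)

```text
time: 5.78
ee_pos: [649.5, -56.8, 31.7]
tool_rot: [1.566, 2.723, 0.0]
wrist_force: [1.8, -2.3, 0.9]
gripper_width: 1.001
```

Run:
```python
from h import *
s=env.get_state();p=np.load('p.npy');print(s['ee_pos'],s['tool_rot'],s['wrist_force'],s['time'],toramp(s['ee_pos'],p))
cv2.imwrite('pics/w4.png',viewer.camera('wrist'))
```

```text
[649.46106414 -56.78104425  31.71452648] [1.56645692e+00 2.72275967e+00 2.72819867e-04] [ 1.76250864 -2.32035602  0.9354736 ] 5.7833 [-165.1   -1.3]
```

View pics/w4.png

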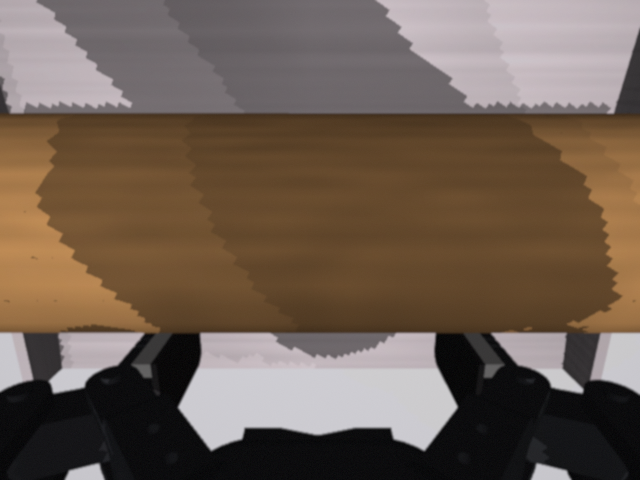

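Call:
drive_tool(
  linear=[
    [0.2,0,-0.03],
    [0.2,0,-0.03],
    [0.25,0,-0.04],
    [0.25,0,-0.04],
    [0.25,0,-0.04],
    [0.25,0,-0.04],
    [0.25,0,-0.04],
    [0.25,0,-0.04],
  ],
  yaw=[0,0,0,0,0,0,0,0],
)

```text
time: 6.5
ee_pos: [639.7, -40.1, 34.6]
tool_rot: [1.566, 2.723, 0.0]
wrist_force: [1.5, -2.4, 1.1]
gripper_width: 0.999
```

Call:
drive_tool(
  linear=[
    [0.25,0,-0.04],
    [0.25,0,-0.04],
    [0.25,0,-0.04],
    [0.25,0,-0.04],
    [0.25,0,-0.04],
    [0.25,0,-0.04],
    [0.25,0,-0.04],
    [0.25,0,-0.04],
  ],
  yaw=[0,0,0,0,0,0,0,0],
)

```text
time: 7.17
ee_pos: [629.6, -22.9, 37.8]
tool_rot: [1.566, 2.723, 0.0]
wrist_force: [1.3, -1.9, 1.3]
gripper_width: 1.006
```

Run:
```python
from h import *
s=env.get_state();p=np.load('p.npy');print(s['ee_pos'],s['tool_rot'],s['wrist_force'],s['time'],toramp(s['ee_pos'],p))
cv2.imwrite('pics/w5.png',viewer.camera('wrist'))
```

```text
[629.63924192 -22.87922816  37.84461679] [1.56625239e+00 2.72330667e+00 6.30557525e-05] [ 1.33252852 -1.93038563  1.31972659] 7.1667 [-125.9   -1.2]
```

View pics/w5.png

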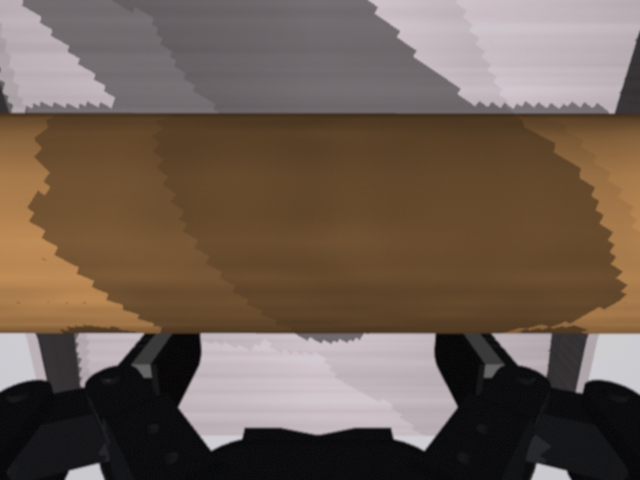

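Call:
drive_tool(
  linear=[
    [0.25,0,-0.04],
    [0.25,0,-0.04],
    [0.25,0,-0.04],
    [0.25,0,-0.04],
    [0.25,0,-0.04],
    [0.25,0,-0.04],
    [0.25,0,-0.04],
    [0.25,0,-0.04],
  ],
  yaw=[0,0,0,0,0,0,0,0],
)

```text
time: 7.88
ee_pos: [619.6, -5.5, 41.0]
tool_rot: [1.566, 2.723, 0.0]
wrist_force: [1.2, -3.0, 1.8]
gripper_width: 0.998
```

Call:
drive_tool(
  linear=[
    [0.25,0,-0.04],
    [0.25,0,-0.04],
    [0.25,0,-0.04],
    [0.25,0,-0.04],
    [0.25,0,-0.04],
    [0.25,0,-0.04],
    [0.25,0,-0.04],
    [0.25,0,-0.04],
  ],
  yaw=[0,0,0,0,0,0,0,0],
)

```text
time: 8.55
ee_pos: [609.5, 11.7, 44.2]
tool_rot: [1.566, 2.723, 0.0]
wrist_force: [1.0, -1.1, 1.1]
gripper_width: 0.997
```

Call:
drive_tool(
  linear=[
    [0.25,0,-0.04],
    [0.25,0,-0.04],
    [0.25,0,-0.04],
    [0.25,0,-0.04],
    [0.25,0,-0.04],
    [0.25,0,-0.04],
    [0.25,0,-0.04],
    [0.25,0,-0.04],
  ],
  yaw=[0,0,0,0,0,0,0,0],
)

```text
time: 9.22
ee_pos: [599.5, 29.0, 47.4]
tool_rot: [1.566, 2.723, -0.0]
wrist_force: [1.7, -2.7, 1.2]
gripper_width: 1.0
```

Call:
drive_tool(
  linear=[
    [0.25,0,-0.04],
    [0.25,0,-0.04],
    [0.25,0,-0.04],
    [0.25,0,-0.04],
    [0.25,0,-0.04],
    [0.25,0,-0.04],
    [0.25,0,-0.04],
    [0.25,0,-0.04],
  ],
  yaw=[0,0,0,0,0,0,0,0],
)

```text
time: 9.88
ee_pos: [589.4, 46.3, 50.6]
tool_rot: [1.566, 2.723, 0.0]
wrist_force: [1.3, -2.0, 0.9]
gripper_width: 0.999
```

Call:
drive_tool(
  linear=[
    [0.25,0,-0.04],
    [0.25,0,-0.04],
    [0.25,0,-0.04],
    [0.25,0,-0.04],
    [0.25,0,-0.04],
    [0.25,0,-0.04],
    [0.25,0,-0.04],
    [0.25,0,-0.04],
  ],
  yaw=[0,0,0,0,0,0,0,0],
)

```text
time: 10.55
ee_pos: [579.4, 63.6, 53.8]
tool_rot: [1.566, 2.723, 0.0]
wrist_force: [1.0, -2.0, 1.2]
gripper_width: 1.0
```

Call:
drive_tool(
  linear=[
    [0.25,0,-0.04],
    [0.25,0,-0.04],
    [0.25,0,-0.04],
    [0.25,0,-0.04],
    [0.25,0,-0.04],
    [0.25,0,-0.04],
    [0.25,0,-0.04],
    [0.25,0,-0.04],
  ],
  yaw=[0,0,0,0,0,0,0,0],
)

```text
time: 11.22
ee_pos: [569.3, 80.8, 57.0]
tool_rot: [1.566, 2.723, -0.0]
wrist_force: [1.4, -3.0, 1.3]
gripper_width: 1.0
```

Run:
```python
from h import *
s=env.get_state();p=np.load('p.npy');print(s['ee_pos'],s['tool_rot'],s['wrist_force'],s['time'],toramp(s['ee_pos'],p))
cv2.imwrite('pics/w6.png',viewer.camera('wrist'))
a=viewer.camera('scene')[175:325,295:590]; cv2.imwrite('pics/s6.png',cv2.resize(cv2.convertScaleAbs(a,alpha=1.5),None,fx=2.7,fy=2.7,interpolation=3))
```

```text
[569.29154379  80.83816414  57.02612928] [ 1.56629517e+00  2.72327890e+00 -5.90342780e-06] [ 1.41574168 -3.03180906  1.27573377] 11.2167 [-5.9 -1.3]
```

View pics/w6.png

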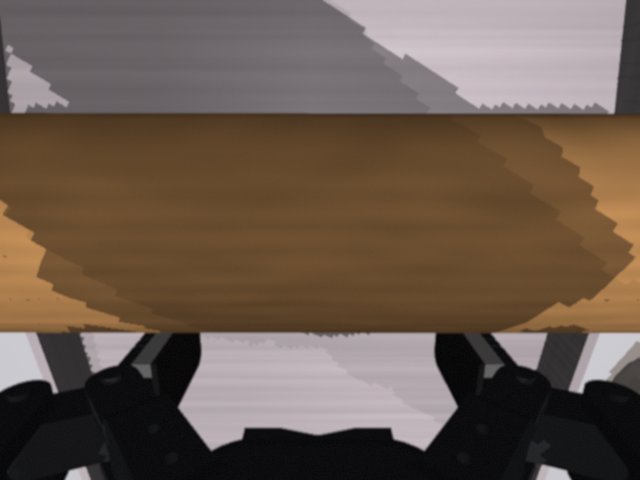

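View pics/s6.png

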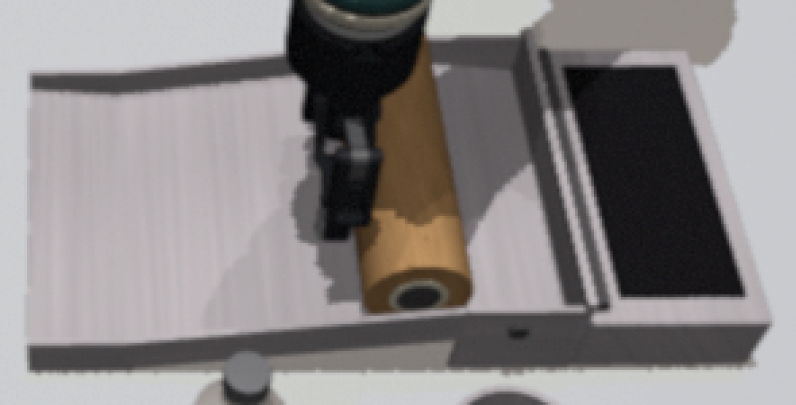

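Call:
drive_tool(
  linear=[
    [0.25,0,-0.04],
    [0.25,0,-0.04],
    [0.25,0,-0.04],
    [0.25,0,-0.04],
    [0.25,0,-0.04],
    [0.25,0,-0.04],
    [0.25,0,-0.04],
    [0.25,0,-0.04],
  ],
  yaw=[0,0,0,0,0,0,0,0],
)

```text
time: 11.98
ee_pos: [559.3, 98.2, 60.2]
tool_rot: [1.566, 2.723, 0.0]
wrist_force: [1.0, -2.3, 0.8]
gripper_width: 1.002
```

Call:
drive_tool(
  linear=[
    [0.2,0,-0.03],
    [0.15,0,-0.025],
    [0.12,0,-0.02],
    [0.1,0,-0.015],
    [0.1,0,-0.015],
    [0.1,0,-0.015],
    [0.1,0,-0.015],
    [0.1,0,-0.015],
  ],
  yaw=[0,0,0,0,0,0,0,0],
)

```text
time: 12.65
ee_pos: [554.2, 106.5, 61.6]
tool_rot: [-1.566, -2.723, 0.0]
wrist_force: [1.5, -1.3, 0.4]
gripper_width: 0.996
```

Call:
drive_tool(
  linear=[
    [0.1,0,-0.015],
    [0.1,0,-0.015],
    [0.1,0,-0.015],
    [0.1,0,-0.01],
  ],
  yaw=[0,0,0,0],
)

```text
time: 12.98
ee_pos: [551.9, 110.4, 62.0]
tool_rot: [-1.565, -2.723, 0.0]
wrist_force: [-0.1, -0.3, -0.1]
gripper_width: 1.003
```

Run:
```python
from h import *
s=env.get_state();p=np.load('p.npy');print(s['ee_pos'],s['tool_rot'],s['wrist_force'],s['time'],toramp(s['ee_pos'],p))
cv2.imwrite('pics/w7.png',viewer.camera('wrist'))
```

```text
[551.89326906 110.36982574  62.01328845] [-1.56473917e+00 -2.72293570e+00  3.44860181e-04] [-0.08464462 -0.25983004 -0.09325987] 12.9833 [28.4 -1.2]
```

View pics/w7.png

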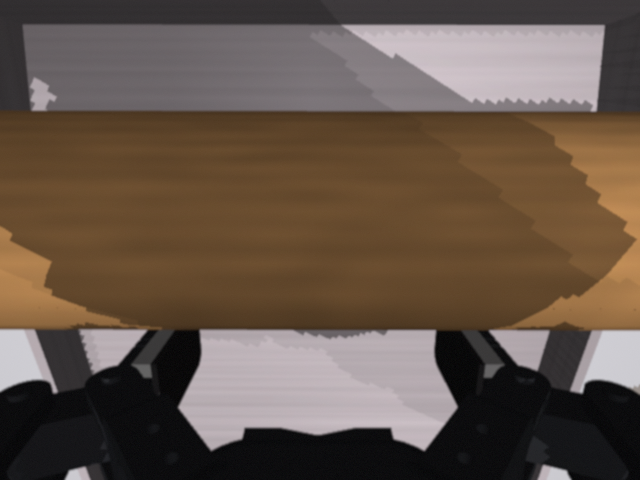

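Call:
drive_tool(
  linear=[
    [0.05,0,0],
    [0,0,0],
    [0,0,0],
    [0,0,0],
    [0,0,0],
    [0,0,0],
  ],
  yaw=[0,0,0,0,0,0],
)

```text
time: 13.53
ee_pos: [552.2, 110.2, 62.2]
tool_rot: [-1.566, -2.723, 0.0]
wrist_force: [-0.2, 0.1, 0.1]
gripper_width: 0.998
```

Run:
```python
from h import *
s=env.get_state();p=np.load('p.npy');print(s['wrist_force'],s['time'],toramp(s['ee_pos'],p))
cv2.imwrite('pics/w8.png',viewer.camera('wrist'))
```

```text
[-0.1761385   0.0898846   0.07525466] 13.5333 [28.1 -1.3]
```

View pics/w8.png

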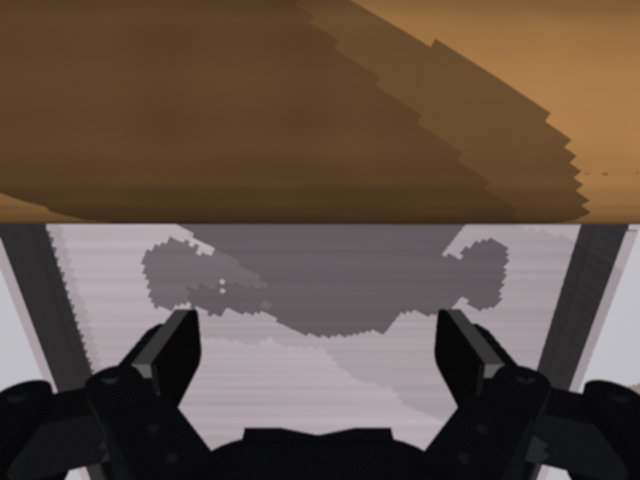

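Roll's rear edge has moved from row 328 to 222, so it has gone over the crest into the cradle. I'll retreat back and up, then check.

Call:
drive_tool(
  linear=[
    [-0.5,0,-0.5],
    [-0.5,0,-1],
    [-0.5,0,-2],
    [-0.5,0,-2.5],
    [0,0,-2.5],
    [0,0,-2.5],
    [0,0,-2],
    [0,0,-1],
  ],
  yaw=[0,0,0,0,0,0,0,0],
)

```text
time: 14.25
ee_pos: [564.0, 92.2, 206.1]
tool_rot: [1.566, 2.719, 0.006]
wrist_force: [0.7, -0.1, -0.5]
gripper_width: 0.998
```

Call:
drive_tool(
  linear=[
    [-2,0,0],
    [-2,0,0],
    [-2,0,0],
    [-1,0,0],
    [0,0,0],
    [0,0,0],
    [0,0,0],
    [0,0,0],
  ],
  yaw=[0,0,0,0,0,0,0,0],
)

```text
time: 14.92
ee_pos: [596.9, 33.9, 202.0]
tool_rot: [-1.563, -2.724, -0.0]
wrist_force: [0.2, -0.1, -0.0]
gripper_width: 1.001
```

Run:
```python
from h import *
s=env.get_state();p=np.load('p.npy');print(s['wrist_force'],s['time'],s['ee_pos'],toramp(s['ee_pos'],p))
im=viewer.camera('wrist');cv2.imwrite('pics/w9.png',im)
m=cv2.inRange(cv2.cvtColor(im,cv2.COLOR_BGR2HSV),(5,90,20),(25,255,255))
N,l,st,c=cv2.connectedComponentsWithStats(m);i=1+st[1:,4].argmax();x,y,ww,hh,_=st[i];print(st[i],c[i])
e=np.array([np.cos(p[2]),np.sin(p[2])]);t=[]
for v in(y,y+hh):
    o,d,_=wray((x+ww/2,v),0,s);t.append(np.arctan2(d[:2]@e,-d[2]))
print('roll x',toramp(o,p)[0]+np.tan(sum(t)/2)*(o[2]-69))
cv2.imwrite('pics/s9.png',viewer.camera('scene'))
a=viewer.camera('side')
for n,b in(('scene',cv2.imread('pics/s9.png')),('side',a)):
    d=cv2.absdiff(b,cv2.imread(f'pics/{n}0.png')).max(2)
    for k,(q,w_,h_) in dict(scene=dict(bottle=((362,305),42,62),beaker=((455,315),58,68),jar=((222,247),38,42)),side=dict(bottle=((308,150),30,58),beaker=((248,143),37,48),jar=((390,235),30,38)))[n].items():
        print(n,k,d[q[1]:q[1]+h_,q[0]:q[0]+w_].mean())
```

```text
[ 0.18618999 -0.05147475 -0.00752207] 14.9167 [596.90500011  33.8881916  202.02574356] [-60.3  -1.5]
[ 132    0  367   24 7997] [316.71101663  10.64736776]
roll x 75.88115644836323
scene bottle 7.320276497695852
scene beaker 6.765720081135902
scene jar 8.511904761904763
side bottle 8.875862068965517
side beaker 27.622184684684683
side jar 10.238596491228071
```

View pics/s9.png

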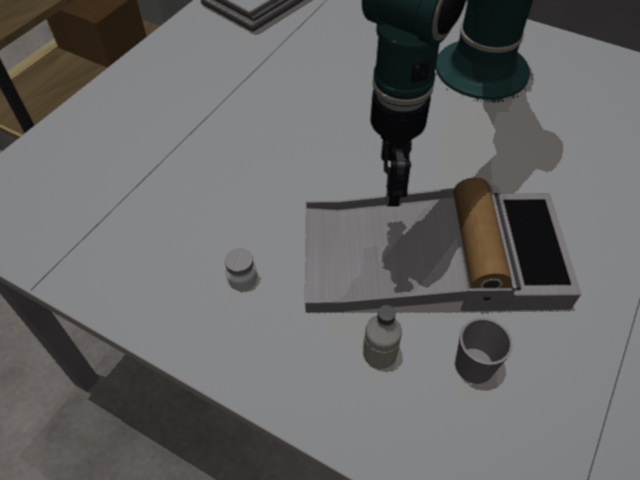

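View pics/w9.png

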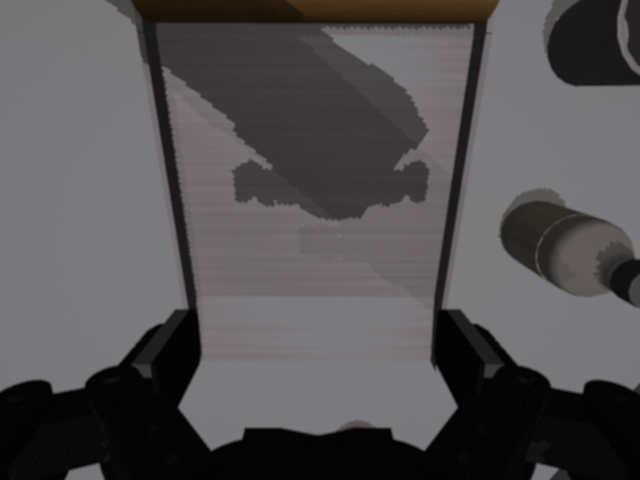

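Run:
```python
from h import *
s=env.get_state();p=np.load('p.npy')
e=np.array([np.cos(p[2]),np.sin(p[2])])
o,d,_=wray((317,23),0,s);t=np.arctan2(d[:2]@e,-d[2]);x0=toramp(o,p)[0]
print('roll x from rear tangent',x0+np.tan(t)*(o[2]-69)+32/np.cos(t))
im=viewer.camera('scene')
m=cv2.inRange(cv2.cvtColor(im,cv2.COLOR_BGR2HSV),(8,90,60),(22,255,255));m[:150]=0;m[:,:300]=0
N,l,st,c=cv2.connectedComponentsWithStats(m);i=1+st[1:,4].argmax();print(c[i],proj('scene',w(p,[(103,0,69),(70,0,74)])))
cv2.imwrite('pics/sd9.png',viewer.camera('side'))
a=im[170:320,400:600];cv2.imwrite('pics/s10.png',cv2.resize(cv2.convertScaleAbs(a,alpha=1.5),None,fx=4,fy=4,interpolation=3))
```

```text
roll x from rear tangent 102.3698653368561
[483.1702272  234.63852153] [[479.95630734 233.92867923]
 [460.77986368 232.21322158]]
```

View pics/s10.png

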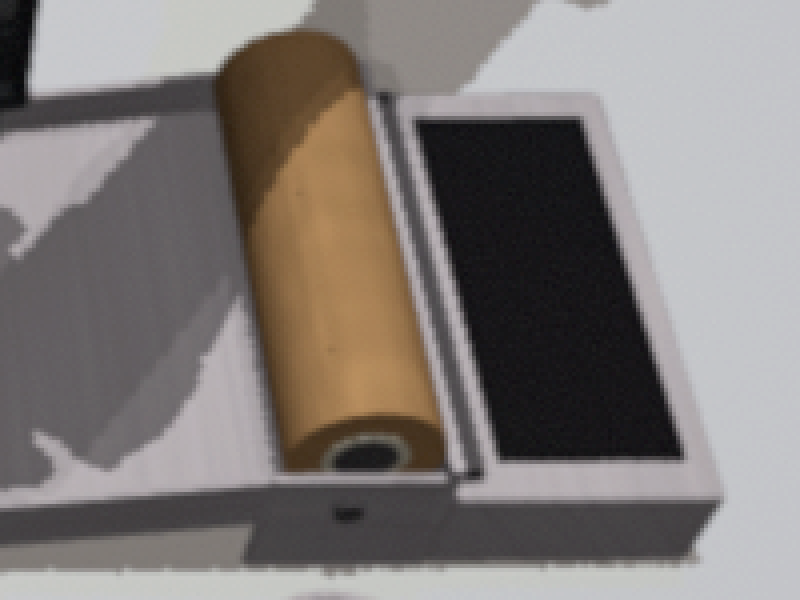

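View pics/sd9.png

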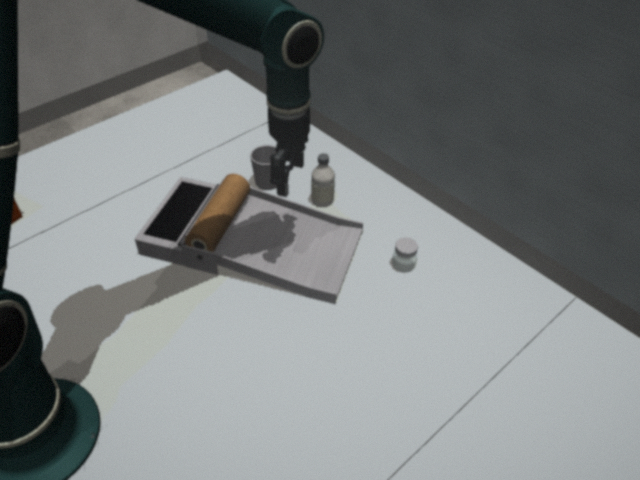

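The roll rests parallel against the stop, with its centre at ramp x of about 102 mm (home is 103). The bottle, beaker and jar are unmoved and the hand is clear.

```bash
python3 -c "
from workcell import env,job
print(env.get_state()['time']);print(job.job_done())"
```

```text
15.1667
the job is handed in; nothing more can be done
None
```

The roll is in the cradle, resting parallel against the end stop, and I handed the job in at about 15 s.

**Push:** I used the front edges of both open fingers, spread along the roll. I pushed it from the dip up the slope at about 30 mm/s, slowing to 12 mm/s near the crest. The measured force stayed around 2–4 N. I stopped as it tipped over the crest, so it rolled the last roughly 30 mm into the cradle on its own. It was never gripped or lifted, and the hand then backed off and rose clear.

**Last checks:**
- **Roll position:** its rear edge in the wrist picture puts the centre at ramp x of about 102 mm, where home is 103. The scene camera agrees within about 3 pixels (roughly 6 mm).
- **Discarded reading:** an earlier wrist estimate of 76 mm was wrong because the roll was cut off at the top of the picture, so I dropped it.
- **Bottle, beaker and jar:** all three stand where they were, judged against the first pictures. The only large difference was at the beaker in the side view, where the arm now partly covers it. The scene view shows it unmoved.

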